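Level the laser stand and set the line laser on it

TASK

Level the stand's plate by turning its two foot-screw knobs until both bubble vials show their bubble centred between the two lines. Only then pick up the line laser and set it down upright in the middle of the round rubber pad on the plate, without dropping it, and let go; both bubbles must still be centred. Leave the other things on the bench where they are.

Things in the scene. Friction and masses are not known exactly. Their poses are not given: they have to be found in the camera images.
- stand: Levelling stand, fixed: dark base and aluminium plate, 250 x 250 mm, plate top 64 mm high, tipping up to 2 degrees. Origin: base underside's centre; x, y along its edges, z up. In mm: ball pivot without knob at (80,-80), screw_near (-80,-80), screw_far (80,80), vial_near (10,-80), vial_far (80,-10), pad (0,0).
- screw_near_grip (a point): Black T-knob on a vertical screw: bar 64 mm long (its x), 16 thick (its y), 26 high. Point: on the screw's axis at mid bar, 102 mm above the bench; it only turns, z up, height fixed. Friction 0.15 N m, stays put; stops 2.3 rad either side of level. Knob on the robot's side. Clockwise from above raises its corner: bubble_near goes 7 mm per rad to the stand's -x.
- screw_far_grip (a point): Black T-knob on a vertical screw: bar 64 mm long (its x), 16 thick (its y), 26 high. Point: on the screw's axis at mid bar, 102 mm above the bench; it only turns, z up, height fixed. Friction 0.15 N m, stays put; stops 2.3 rad either side of level. Knob on the far side. Clockwise from above raises its corner: bubble_far goes 7 mm per rad to the stand's +y.
- vial_near (a point): Centre of the level vial between the pivot and knob screw_near: black housing 74 x 22 mm along the stand's x, top 75 mm above the bench, yellow-green window 64 x 13 mm with two black cross lines, 21 mm apart inside; the point is midway between them. Only screw_near moves its bubble.
- vial_far (a point): Centre of the level vial between the pivot and knob screw_far: same as vial_near but lying along the stand's y. Only screw_far moves its bubble.
- bubble_near (a point): Centre of the pale bubble, 14 mm long, 9 wide, in vial_near; it slides along the vial to the higher end, at once. Centred when it coincides with vial_near.
- bubble_far (a point): Centre of the pale bubble, 14 mm long, 9 wide, in vial_far; it slides along the vial to the higher end, at once. Centred when it coincides with vial_far.
- pad (a point): Centre of the top of the black rubber pad, 100 mm across and 4 mm thick, in the middle of the plate; 68 mm above the bench when level. z is the plate's normal.
- laser: Line laser, loose, upright: grey body 56 mm (its x) by 76 mm (its y), dark window on its -x face, round rubber foot 72 mm across, black cap; 100 mm high, about 0.5 kg. Origin: centre of the foot's underside, z up. The 56 mm sides are flat from 10 to 88 mm up: grip across them.
- tape: Bystander, leave it alone: black tape measure in its case, 66 x 34 x 60 mm, standing.
- glue: Bystander, leave it alone: white bottle of glue, 64 mm across, 170 mm high.
- offcut: Bystander, leave it alone: pale wood offcut 55 x 140 x 45 mm.
- tin: Bystander, leave it alone: open metal tin, 84 mm across, 100 mm high.
- driver: Bystander, leave it alone: screwdriver with a wooden handle, 200 mm long, lying down.
- block: Bystander, leave it alone: darker wood block 120 x 60 x 50 mm.

How it is judged:
By the outcome, as a careful person would: the job done as asked, in the order asked, and still so for the second after the job is handed in, with the robot touching nothing.
It also fails if it takes over 64 s, if anything falls off the work surface, if the arm or the gripper's body presses on something with over 40 N, if the wrist force passes 120 N, or if a joint passes its speed limit or range.

ROBOT

A 7-joint arm with a two-finger parallel gripper is mounted at the origin on the work surface. World frame = base frame: x ahead of the robot, y to its left, z up, the work surface at z = 0. Lengths are in m, angles in rad, forces in N, time in s.
With the tool pointing down it reaches from about 0.4 to 0.85 m from the base axis. Payload 10.4 kg.
Tool frame: the origin (TCP) lies midway between the tips of the shut fingers; the grasp point (between the pads) lies 19 mm behind it (manip.grasp_offset is the distance from the TCP to the grasp point, in m); z points along the fingers, y is the line along which they close (so a half turn about z gives the same grasp; the last joint's range is limited). The gripper opens to 85 mm and grips with 20 to 120 N. Pads are 22 mm wide; open, the fingers measure 114 mm over their backs; the gripper's body (76 mm by 85 mm) begins 54 mm behind the grasp point. The pads swing forward as they close: fully open they stand 13 mm farther back than shut.
Start: joints at [1.282, 0.332, -0.065, 1.46, 0.022, 1.35, -0.088], TCP at [0.164, -0.603, 0.231] pointing down, gripper open.
Joint ranges: [-2.6, 2.6], [-0.5, 2.12], [-1.47, 1.34], [0.16, 2.42], [-1.27, 4.41], [0.06, 2.06], [-2.6, 2.6]. Speed limits (rad/s): [2.22, 2.22, 2.79, 2.79, 3.14, 3.14, 3.14].

INTERFACE

Orientations are given as a unit quaternion [x, y, z, w].
In Python, from workcell import manip, eyes, status, job gives the robot as it stands (manip), with the cameras (eyes), the readings (status) and the job (job).
- The arm moves only by the shell command python3 jog.py 'ROWS' [FORCE]. ROWS is rows parted by semicolons, their numbers by spaces, 1 to 20 of them, each of 7 numbers: a rotation vector rx, ry, rz in rad, then dx, dy, dz in m, then the opening from 0.0 (shut) to 1.0 (fully open); each row is the pose to reach, as a shift and turn from the pose commanded when the command began, along the tool's axes at that moment; what a row does not reach only later rows make up. A row lasts 1/8 s, in which the tool goes at most 0.0625 m and 0.188 rad, less where a joint would pass 70% of its speed; a pose out of reach is approached as far as the arm can. The fingers move at their own pace and stop on an object; FORCE is the grip in N (left out, the last holds). Time passes only in rows, so rows that do not move let the fingers close. It prints the time, the measured TCP pose, the force, the opening and the grip force at its end.
- status.get_obs(): the state, without advancing time (a new reading comes with each control period).
- eyes.camera(name): name is "side" or "top" or "wrist"; returns the picture (384x512x3 uint8, blue, green, red); there is no depth.
- eyes.calibration(name): a dict with "fx", "fy", "cx", "cy" (pixels), "k1" (the pictures are not rectified: a ray, as slopes to the right and down, at radius r is drawn at 1 + k1 r^2 times it, then the intrinsics apply), "world_from_camera" (4x4, takes a point from camera to world coordinates); the wrist camera has in their place "tool_from_camera" (4x4, takes a point from camera to tool coordinates, whose origin is the TCP and whose axes are the flange's). Camera axes: x right, y up, looking along -z (the intrinsics and any distortion apply to the point x, -y, -z); pixel columns grow to the right and rows downward; lengths in m; the calibration is good to about 2 mm. A picture is of the moment at which its call begins: read the wrist's pose just before it. calibration takes no time and is no camera call.
- job.hand_in(): hands the job in; it is judged then, once.
The state is a dict: "clock": time; "joint_pos": joint angles; "joint_velocities": joint speeds; "tau": joint torques, N m; "position": TCP position; "ee_rot": TCP orientation; "ft_force": force on the tool from outside, world axes, zero at the start; "torque": the same for the moment, N m; "grip_width": opening from 0.0 (shut) to 1.0 (fully open); "grasp_force": force on a finger pad.
Only numpy, scipy, OpenCV 4.12 (cv2) and the standard library are available. Lean on these libraries where they do the work, as an engineer would, in place of code of your own. Each camera call takes 0.05 s, during which the arm holds its last target. There are 200 camera calls.

## Working session

There is one attempt and no reset: what is moved stays moved. The work goes in short steps, Python scripts to look and compute and a shell command to move; the robot and the scene stay as the last step left them, time stands still between calls to the robot, and variables do not carry over. Pictures are saved under pics/ and viewed, at most 14 in all, crops included, and the job is handed in when it is done.

```bash
ls; mkdir -p pics; python3 - <<'E'
from workcell import manip, eyes, status, job
import cv2,numpy as np
for n in("top","side"):
    cv2.imwrite(f"pics/{n}0.png",cv2.resize(eyes.camera(n),(800,600)))
o=status.get_obs();print(o["position"],o["ee_rot"],o["clock"],manip.grasp_offset)
np.set_printoptions(precision=3,suppress=True)
for n in("top","side","wrist"):print(eyes.calibration(n))
E
```

```text
jog.py
pics
workcell.py
[ 0.16407379 -0.60274319  0.23060117] [ 9.91180502e-01  1.32517247e-01 -1.17647549e-04 -6.15019008e-04] 0.1 0.0187
{'fx': 484.3266541796951, 'fy': 484.3266541796951, 'cx': 265.42367158483364, 'cy': 180.615588647022, 'k1': -0.17984744733107957, 'world_from_camera': array([[-0.006,  0.987, -0.163,  0.302],
       [-1.   , -0.007, -0.007, -0.011],
       [-0.009,  0.162,  0.987,  1.378],
       [ 0.   ,  0.   ,  0.   ,  1.   ]])}
{'fx': 471.8147456295372, 'fy': 471.8147456295372, 'cx': 259.0039295444153, 'cy': 193.75191776026196, 'k1': -0.1466613429690174, 'world_from_camera': array([[ 0.747,  0.401, -0.53 , -0.325],
       [-0.664,  0.476, -0.576, -0.953],
       [ 0.021,  0.783,  0.622,  1.069],
       [ 0.   ,  0.   ,  0.   ,  1.   ]])}
{'fx': 292.07239042470064, 'fy': 292.07239042470064, 'cx': 253.63765578311467, 'cy': 184.43546769017144, 'k1': -0.013303234174364433, 'tool_from_camera': array([[-0.001,  0.965,  0.263,  0.066],
       [ 1.   ,  0.001, -0.001,  0.   ],
       [-0.001,  0.263, -0.965, -0.143],
       [ 0.   ,  0.   ,  0.   ,  1.   ]])}
```

View pics/top0.png

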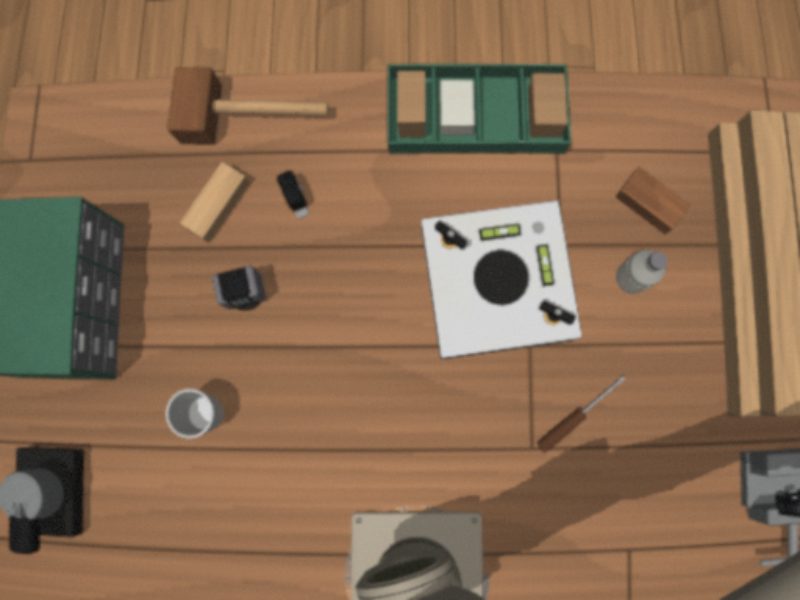

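View pics/side0.png

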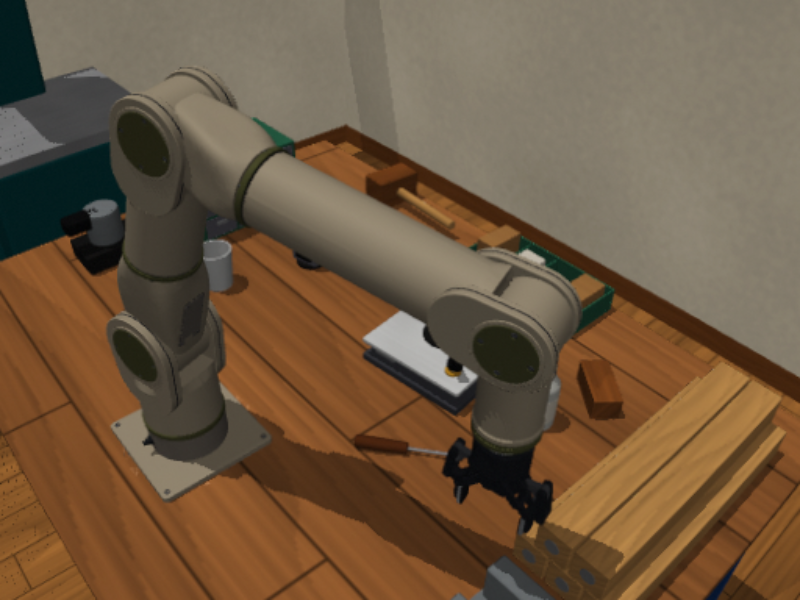

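The top view (800x600 px) shows the stand with the pad at (501,277), the near knob at (557,312), the far knob at (451,235) and the pivot at (538,227). The laser is at (240,287), and the glue and driver lie to the right of and below the stand. The side view shows that the arm hides most of the scene.

```bash
cat > h.py <<'E'
from workcell import manip, eyes, status, job
import cv2,numpy as np
from scipy.spatial.transform import Rotation as R
np.set_printoptions(precision=4,suppress=True)
def cam(name):
    c=eyes.calibration(name)
    if name=="wrist":
        o=status.get_obs();T=np.eye(4);T[:3,:3]=R.from_quat(o["ee_rot"]).as_matrix();T[:3,3]=o["position"]
        W=T@c["tool_from_camera"]
    else: W=c["world_from_camera"]
    return c,W
def ray(c,W,p):
    d=np.array([(p[0]-c["cx"])/c["fx"],(p[1]-c["cy"])/c["fy"]]);u=d.copy()
    for _ in range(20): u=d/(1+c["k1"]*(u@u))
    v=W[:3,:3]@np.array([u[0],-u[1],-1.]);return W[:3,3],v/np.linalg.norm(v)
def onz(c,W,p,z):
    o,v=ray(c,W,p);return o+v*(z-o[2])/v[2]
def meet(rays):
    A=np.zeros((3,3));b=np.zeros(3)
    for o,v in rays:
        P=np.eye(3)-np.outer(v,v);A+=P;b+=P@o
    x=np.linalg.solve(A,b);return x,[np.linalg.norm(np.cross(v,x-o)) for o,v in rays]
def snap(name,f=None):
    c,W=cam(name);im=eyes.camera(name)
    if f: cv2.imwrite(f"pics/{f}.png",im)
    return c,W,im
def tool(p):
    "world vector/point delta from measured TCP in tool axes"
    o=status.get_obs();return R.from_quat(o["ee_rot"]).inv().apply(np.array(p)-o["position"])
E
python3 - <<'E'
from h import *
c,W=cam("top");k=512/800
for n,p,z in[("pad",(501,277),.068),("near",(557,312),.115),("far",(451,235),.115),("piv",(538,227),.07),("laser",(238,287),.1),("n1",(541,303),.115),("n2",(575,321),.115),("f1",(437,225),.115),("f2",(466,246),.115)]:
    print(n,onz(c,W,np.array(p)*k,z))
E
```

```text
pad [ 0.5261 -0.1528  0.068 ]
near [ 0.4574 -0.2414  0.115 ]
far [ 0.5916 -0.0639  0.115 ]
piv [ 0.6156 -0.2212  0.07  ]
laser [0.5066 0.3047 0.1   ]
n1 [ 0.473  -0.2146  0.115 ]
n2 [ 0.4417 -0.2717  0.115 ]
f1 [ 0.6093 -0.0402  0.115 ]
f2 [ 0.5721 -0.0892  0.115 ]
```

```bash
python3 jog.py '0 0 0 0 0 -.06 1;0 0 -.1 .04 -.02 -.1 1;0 0 -.2 .09 -.06 -.1 1;0 0 -.3 .14 -.09 -.1 1;0 0 -.4 .19 -.12 -.1 1;0 0 -.5 .24 -.15 -.1 1;0 0 -.6 .29 -.18 -.1 1;0 0 -.7 .34 -.21 -.1 1;0 0 -.78 .38 -.24 -.1 1;0 0 -.78 .38 -.24 -.1 1;0 0 -.78 .38 -.24 -.1 1'
python3 - <<'E'
from h import *
c,W,im=snap("wrist");cv2.imwrite("pics/w1raw.png",im);cv2.imwrite("pics/w1.png",cv2.resize(im,(800,600)))
print(W,status.get_obs()["joint_pos"])
E
```

```text
clock: 1.48
position: [0.4674, -0.2722, 0.331]
ee_rot: [0.867, 0.499, -0.0, -0.0]
ft_force: [-0.5, -0.9, -0.5]
grip_width: 0.996
grasp_force: 0.0
[[ 0.8645  0.4848  0.1325  0.501 ]
 [-0.5026  0.8338  0.2284 -0.2151]
 [ 0.0003 -0.264   0.9645  0.474 ]
 [ 0.      0.      0.      1.    ]] [ 0.8416  0.1401 -0.4444  1.499   0.0607  1.5165 -0.1294]
```

View pics/w1.png

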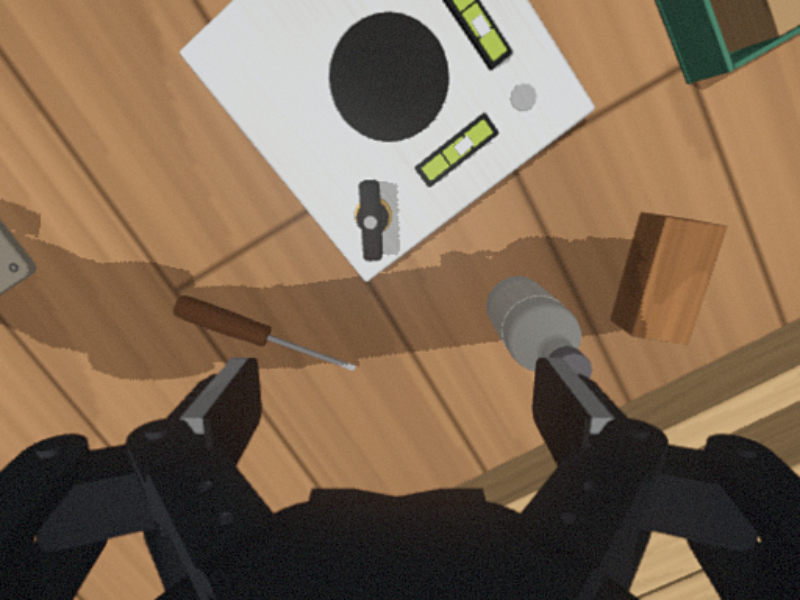

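The wrist view (800x600 px) shows the near knob at (372,220) with its bar nearly vertical in the picture. The near vial is at (457,150), the pad at (389,77), and the glue at (535,325). The far knob is out of frame, so I will shift 0.1 m along tool x for a second view.

```bash
python3 jog.py '0 0 0 .05 0 0 1;0 0 0 .1 0 0 1;0 0 0 .1 0 0 1;0 0 0 .1 0 0 1'
python3 - <<'E'
from h import *
c,W,im=snap("wrist");cv2.imwrite("pics/w2raw.png",im);cv2.imwrite("pics/w2.png",cv2.resize(im,(800,600)))
np.save("w2.npy",W)
print(W)
E
```

```text
clock: 2.02
position: [0.5173, -0.1868, 0.3311]
ee_rot: [0.867, 0.498, -0.0, 0.0]
ft_force: [0.3, -0.6, 0.6]
grip_width: 1.001
grasp_force: 0.0
[[ 0.8637  0.4862  0.1326  0.5509]
 [-0.5039  0.8329  0.2286 -0.1297]
 [ 0.0007 -0.2643  0.9644  0.4741]
 [ 0.      0.      0.      1.    ]]
```

View pics/w2.png

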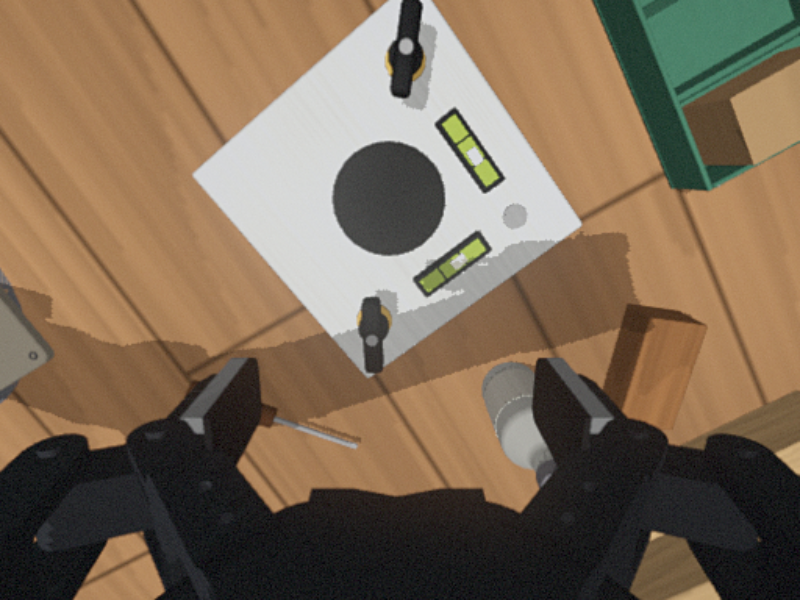

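The second view shows the whole stand: far knob (405,46), near knob (372,340), far vial (470,150) with its bubble at (475,155), near vial (452,264) with its bubble at (460,260), and pad (389,198). I'll measure these by colour masks.

```bash
cat >> h.py <<'E'
def vials(im):
    "list of (contour rect, bubble px centroid, dark line px)"
    hsv=cv2.cvtColor(im,cv2.COLOR_BGR2HSV)
    g=cv2.inRange(hsv,(28,110,60),(50,255,255))
    m=cv2.morphologyEx(g,cv2.MORPH_CLOSE,np.ones((15,15),np.uint8))
    out=[]
    for k in cv2.findContours(m,cv2.RETR_EXTERNAL,cv2.CHAIN_APPROX_NONE)[0]:
        if cv2.contourArea(k)<150: continue
        pts=cv2.findNonZero(g&cv2.drawContours(np.zeros_like(g),[k],-1,255,-1))
        r=cv2.minAreaRect(pts)
        b=np.zeros_like(g);cv2.fillPoly(b,[cv2.boxPoints(r).round().astype(int)],255)
        pale=b&cv2.inRange(hsv,(0,0,100),(180,75,255))
        n,l,s,cc=cv2.connectedComponentsWithStats(pale)
        if n<2: continue
        i=1+np.argmax(s[1:,4]);bb=cv2.minAreaRect(cv2.findNonZero((l==i).astype(np.uint8)))
        out.append(dict(r=r,b=np.array(bb[0]),bc=cc[i],n=s[i,4],sz=bb[1]))
    return out
def onrect(c,W,v,z,ax):
    "bubble offset along stand axis ax (unit xy) from window centre, mm"
    box=cv2.boxPoints(v["r"]);P=np.array([onz(c,W,p,z) for p in box])
    ctr=P.mean(0);B=onz(c,W,v["bc"],z)
    return ctr,B,((B-ctr)[:2]@ax)*1e3,np.linalg.norm(P[0]-P[1]),np.linalg.norm(P[1]-P[2])
E
python3 - <<'E'
from h import *
k=.64
c,W2=cam("wrist");im2=cv2.imread("pics/w2raw.png");W2=np.load("w2.npy");im1=cv2.imread("pics/w1raw.png")
W1=W2.copy();W1[:3,3]=[.501,-.2151,.474]
W1[:3,:3]=R.from_matrix([[.8645,.4848,.1325],[-.5026,.8338,.2284],[.0003,-.264,.9645]]).as_matrix()
for W,im in((W1,im1),(W2,im2)):
    for v in vials(im): print("vial",np.array(v["r"][0]),v["bc"],v["n"],v["sz"],*onrect(c,W,v,.074,np.array([1,0])))
def disc(im,p):
    x,y=(np.array(p)*k).astype(int);s=im[y-9:y+10,x-9:x+10].min(2)
    return s
def comp(im,p,lo,hi):
    hsv=cv2.cvtColor(im,cv2.COLOR_BGR2HSV);m=cv2.inRange(im,(lo,)*3,(hi,)*3)
    n,l,s,cc=cv2.connectedComponentsWithStats(m);i=l[int(p[1]*k),int(p[0]*k)]
    return cc[i],s[i],cv2.minAreaRect(cv2.findNonZero((l==i).astype(np.uint8))) if i else None
R_={}
for nm,a,b in(("near",(370,222),(372,340)),("far",None,(405,46))):
    for t,im,p,W in((1,im1,a,W1),(2,im2,b,W2)):
        if p is None: continue
        cc,s,r=comp(im,p,85,175);print(nm,t,"disc",cc,s[4])
        if s[4]<200:R_[nm,t]=ray(c,W,cc)
for nm,a,b,lo,hi in(("pad",(380,77),(389,198),0,85),("piv",(523,97),(515,216),100,178)):
    q=[]
    for im,p,W in((im1,a,W1),(im2,b,W2)):
        cc,s,r=comp(im,p,lo,hi);print(nm,cc,s[4]);q.append(ray(c,W,cc))
    print(nm,meet(q))
if ("near",1) in R_: print("near",meet([R_["near",1],R_["near",2]]))
for nm,p in(("near",(372,365)),("far",(408,25))):
    cc,s,r=comp(im2,p,0,80);print(nm,"bar",cc,s[4],r)
    ct=cv2.boxPoints(r); 
    P=np.array([onz(c,W2,q,.115) for q in ct]);print(P[:,:2], np.degrees(np.arctan2(*(P[1]-P[0])[1::-1])),np.degrees(np.arctan2(*(P[2]-P[1])[1::-1])))
print(disc(im2,(372,340)))
E
```

```text
vial [292.2561  95.6951] [296.4839  92.6774] 93 (7.77817440032959, 12.020814895629883) [ 0.5502 -0.231   0.074 ] [ 0.5572 -0.2303  0.074 ] 6.999491201234331 0.065154560268942 0.014259307510400594
vial [307.4231  16.3846] [307.4762  16.0381] 105 (12.401975631713867, 8.373983383178711) [ 0.6113 -0.158   0.074 ] [ 0.6115 -0.1572  0.074 ] 0.18321662044451514 0.01446019670164673 0.0546611764528743
vial [289.2644 169.4061] [293.3158 166.9605] 76 (7.027819633483887, 10.619816780090332) [ 0.5496 -0.2309  0.074 ] [ 0.5566 -0.2306  0.074 ] 6.948889780848733 0.06432280607038948 0.013495298265844795
vial [300.7162  95.7027] [303.5455  99.625 ] 88 (11.094003677368164, 7.488452911376953) [ 0.6103 -0.1519  0.074 ] [ 0.6111 -0.1576  0.074 ] 0.8329904629518214 0.014110896051461893 0.06517848349534512
near 1 disc [236.5 142. ] 4
near 2 disc [237.5625 217.4375] 48
far 2 disc [269.8273 201.5196] 151587
pad [248.6231  48.6329] 4887
pad [248.5423 126.4775] 3998
pad (array([ 0.5305, -0.1516,  0.0658]), [np.float64(0.00010252469035586985), np.float64(0.0001025246903556839)])
piv [334.3303  62.0769] 221
piv 
[... 1524 characters left out ...]
 130 128 125 131 129 112  66  43  66 160 176
  165]
 [160 162 169  99  54  82 126 130 128 130 133 127  83  50  46  65 164 167
  169]
 [160 159 167 107  48  56  99 124 129 125 130 103  58  46  45  64 163 164
  167]
 [159 166 168 118  54  45  53  71 100  92  90  63  50  51  48  64 162 167
  162]
 [163 162 166 121  61  48  50  51  56  46  57  48  46  56  38  66 161 165
  164]
 [162 161 165 121  63  50  50  52  52  45  52  52  50  52  37  52 135 161
  165]
 [163 164 164 118  52  49  55  49  51  56  53  53  49  52  40  51 130 163
  163]
 [164 164 168 124  61  46  42  50  47  47  47  49  44  47  43  57 131 164
  165]
 [163 165 170 144  74  43  51  51  50  52  53  56  53  50  41  52 130 165
  169]]
```

```bash
python3 jog.py '0 0 -.04 -.04 -.01 .05 .6;0 0 -.04 -.077 -.0205 .1 .6;0 0 -.04 -.077 -.0205 .15 .6;0 0 -.04 -.077 -.0205 .19 .6;0 0 -.04 -.077 -.0205 .19 .6'
python3 - <<'E'
from h import *
c,W,im=snap("wrist","w3");
np.save("w3.npy",W)
print(tool([.4608,-.243,.083]),status.get_obs()["joint_pos"])
cv2.imwrite("pics/w3v.png",im)
for v in vials(im): print("vial",v["r"],v["bc"],v["n"])
E
```

```text
clock: 2.7
position: [0.459, -0.2423, 0.139]
ee_rot: [0.857, 0.515, -0.001, -0.002]
ft_force: [0.9, 0.1, 1.1]
grip_width: 0.6
grasp_force: 0.0
[-0.0004  0.0005  0.0583] [ 0.8201  0.2118 -0.4699  1.8266  0.1054  1.1293 -0.1732]
vial ((362.0384521484375, 123.30767059326172), (20.52390480041504, 98.45928192138672), 56.30992889404297) [370.2743 118.9757] 288
vial ((422.0, 8.0), (16.0, 28.0), 90.0) [434.      14.7895] 19
```

View pics/w3v.png

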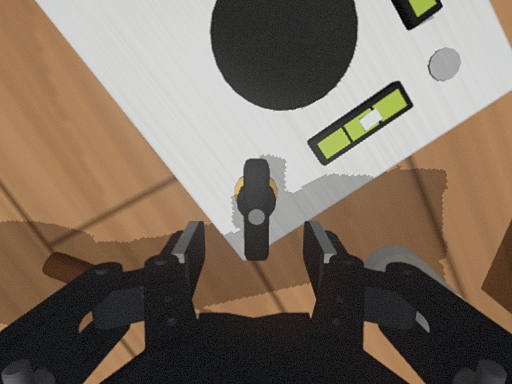

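The near knob at (257,208) is centred between the fingers and its bar is aligned. I'll descend and grip.

```bash
python3 jog.py '0 0 0 0 0 .04 .6;0 0 0 0 0 .058 .6;0 0 0 0 0 .058 .6;0 0 0 0 0 .058 0;0 0 0 0 0 .058 0;0 0 0 0 0 .058 0;0 0 0 0 0 .058 0' 40
python3 - <<'E'
from h import *
c,W,im=snap("wrist","w4")
ax=np.array([np.cos(.1326),np.sin(.1326)])
for v in vials(im): print("vial",v["r"],v["n"],v["sz"],*onrect(c,W,v,.074,ax))
E
```

```text
clock: 3.62
position: [0.4613, -0.2413, 0.0848]
ee_rot: [0.856, 0.517, -0.0, -0.0]
ft_force: [-6.8, 2.6, 9.3]
grip_width: 0.295
grasp_force: 38.8
vial ((396.3076477050781, 133.96151733398438), (26.34825897216797, 133.1280517578125), 56.3099365234375) 512 (17.461763381958008, 30.10199737548828) [ 0.5508 -0.231   0.074 ] [ 0.5576 -0.2305  0.074 ] 6.8210154768193085 0.06528739245284958 0.014201913534510122
```

```bash
python3 jog.py '0 0 .16 0 0 0 0;0 0 .32 0 0 0 0;0 0 .48 0 0 0 0;0 0 .64 0 0 0 0;0 0 .8 0 0 0 0;0 0 .96 0 0 0 0;0 0 .97 0 0 0 0;0 0 .97 0 0 0 0' 60
python3 - <<'E'
from h import *
c,W,im=snap("wrist","w5");cv2.imwrite("pics/w5v.png",im)
ax=np.array([np.cos(.1326),np.sin(.1326)])
for v in vials(im): print("vial",v["r"],v["n"],v["sz"],*onrect(c,W,v,.074,ax))
E
```

```text
clock: 4.68
position: [0.4617, -0.242, 0.085]
ee_rot: [0.998, 0.058, 0.0, 0.001]
ft_force: [-5.4, 1.4, 6.1]
grip_width: 0.284
grasp_force: 58.6
vial ((249.53733825683594, 61.98042297363281), (124.52499389648438, 29.258943557739258), 88.91908264160156) 603 (31.0, 18.0) [ 0.5466 -0.2307  0.074 ] [ 0.5505 -0.2305  0.074 ] 3.9100437951074123 0.013708220514333836 0.05737613703032186
```

View pics/w5v.png

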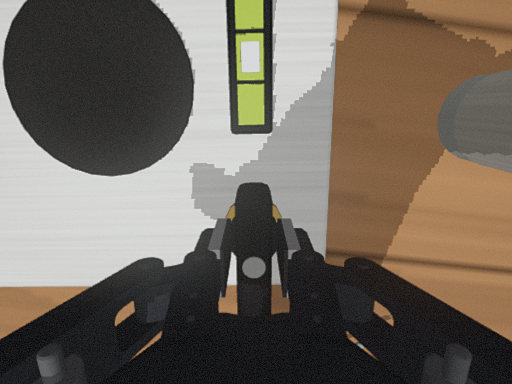

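The near bubble at (250,56) now sits midway between its lines, at rows 31 and 82. I'll release, rise and go over to the far knob.

```bash
python3 jog.py '0 0 0 0 0 0 .6;0 0 0 0 0 0 .6;0 0 0 0 0 -.05 .6;0 0 0 0 0 -.1 .6;0 0 -.16 .04 -.04 -.11 .6;0 0 -.32 .08 -.08 -.11 .6;0 0 -.48 .12 -.12 -.11 .6;0 0 -.64 .156 -.162 -.11 .6;0 0 -.81 .156 -.162 -.11 .6;0 0 -.81 .156 -.162 -.11 .6;0 0 -.81 .156 -.162 -.11 .6'
python3 - <<'E'
from h import *
c,W,im=snap("wrist","w6");cv2.imwrite("pics/w6v.png",im);np.save("w6.npy",W)
print(status.get_obs()["joint_pos"])
ax=np.array([-np.sin(.1326),np.cos(.1326)])
for v in vials(im): print("vial",v["r"],v["n"],v["sz"],*onrect(c,W,v,.074,ax))
E
```

```text
clock: 6.1
position: [0.5977, -0.0636, 0.1934]
ee_rot: [0.896, 0.444, -0.0, 0.0]
ft_force: [-0.2, -0.1, 0.2]
grip_width: 0.603
grasp_force: 0.0
[ 0.4699  0.3542 -0.5502  1.5561  0.1907  1.285  -0.7562]
```

View pics/w6v.png

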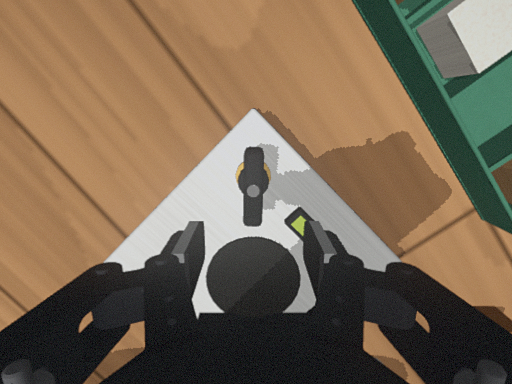

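The far knob at (253,187) is centred and aligned between the fingers. I'll descend, grip and turn it 0.81 rad clockwise, then release, rise and look.

```bash
python3 jog.py '0 0 0 0 0 .05 .6;0 0 0 0 0 .1 .6;0 0 0 0 0 .109 .6;0 0 0 0 0 .109 .6;0 0 0 0 0 .109 0;0 0 0 0 0 .109 0;0 0 0 0 0 .109 0;0 0 0 0 0 .109 0' 60
python3 jog.py '0 0 .16 0 0 0 0;0 0 .32 0 0 0 0;0 0 .48 0 0 0 0;0 0 .64 0 0 0 0;0 0 .81 0 0 0 0;0 0 .81 0 0 0 0;0 0 .81 0 0 0 0' 60
python3 - <<'E'
from h import *
c,W,im=snap("wrist","w7")
ax=np.array([-np.sin(.1326),np.cos(.1326)]);print(status.get_obs()["joint_pos"])
for v in vials(im): print("vial",v["r"],v["n"],v["sz"],*onrect(c,W,v,.074,ax))
c,W,im=snap("top","t7")
for v in vials(im): print("vial",v["r"],v["n"],v["sz"],*onrect(c,W,v,.074,ax))
E
```

```text
clock: 7.15
position: [0.5983, -0.062, 0.0869]
ee_rot: [0.895, 0.447, 0.001, 0.0]
ft_force: [-6.9, 1.5, 10.9]
grip_width: 0.273
grasp_force: 58.3
clock: 8.02
position: [0.5984, -0.0621, 0.0869]
ee_rot: [0.998, 0.058, 0.001, 0.0]
ft_force: [-5.6, 0.7, 9.9]
grip_width: 0.271
grasp_force: 58.5
[ 0.3378  0.4278 -0.3858  1.6725  0.1788  1.0742 -1.5569]
vial ((506.1180419921875, 307.0042724609375), (12.739128112792969, 54.80141830444336), 13.392498016357422) 169 (8.731283187866211, 19.887920379638672) [ 0.5601 -0.2283  0.074 ] [ 0.5475 -0.2318  0.074 ] -1.8337759764552337 0.03956630723762665 0.008618135528158481
vial ((412.0083923339844, 223.87759399414062), (22.283388137817383, 114.48284912109375), 88.72696685791016) 399 (15.0, 26.0) [ 0.6094 -0.1535  0.074 ] [ 0.609  -0.1534  0.074 ] 0.2365605754389502 0.06581367759723786 0.014190814652517113
```

```bash
python3 jog.py '0 0 0 0 0 0 .6;0 0 0 0 0 0 .6;0 0 0 0 0 -.05 .6;0 0 0 -.02 .02 -.1 .6;0 0 0 -.06 .06 -.14 1;0 0 0 -.093 .1 -.14 1;0 0 0 -.093 .128 -.14 1;0 0 0 -.093 .128 -.14 1;0 0 0 -.093 .128 -.14 1'
python3 - <<'E'
from h import *
c,W,im=snap("wrist","w8")
cv2.imwrite("pics/w8v.png",im[:300])
x=np.array([np.cos(.1326),np.sin(.1326)]);y=np.array([-x[1],x[0]])
for v in vials(im):
  for ax in(x,y): print("vial",v["r"],v["n"],v["sz"],*onrect(c,W,v,.074,ax))
  # profile of darkness along window axis -> line positions
  box=cv2.boxPoints(v["r"]);e=[(box[0]+box[1])/2,(box[1]+box[2])/2,(box[2]+box[3])/2,(box[3]+box[0])/2]
  a,b=(e[0],e[2]) if np.linalg.norm(e[0]-e[2])>np.linalg.norm(e[1]-e[3]) else (e[1],e[3])
  n=(b-a)/np.linalg.norm(b-a);w=np.array([-n[1],n[0]]);L=np.linalg.norm(b-a)
  t=np.arange(0,L,.5);p=np.mean([cv2.remap(im.max(2).astype(np.float32),(a[0]+n[0]*t+w[0]*s).astype(np.float32)[None],(a[1]+n[1]*t+w[1]*s).astype(np.float32)[None],1)[0] for s in(-7,-6,6,7)],0)
  d=p<np.median(p)*.65
  q=[t[d&(t>L*lo)&(t<L*hi)].mean() for lo,hi in((.2,.5),(.5,.8))]
  P=[onz(c,W,a+n*s,.074) for s in q];m=(P[0]+P[1])/2;B=onz(c,W,v["bc"],.074)
  print("lines",P,np.linalg.norm(P[0]-P[1]),"bubble-mid mm",(B-m)[:2]@x*1e3,(B-m)[:2]@y*1e3)
E
```

```text
clock: 9.25
position: [0.5206, -0.1994, 0.2243]
ee_rot: [0.998, 0.058, 0.0, -0.0]
ft_force: [-0.0, 0.7, -1.1]
grip_width: 1.003
grasp_force: 0.0
vial ((287.5, 146.5), (63.0, 13.0), 90.0) 134 (13.0, 9.0) [ 0.5499 -0.2309  0.074 ] [ 0.5496 -0.2311  0.074 ] -0.2877897146875262 0.012728798384199908 0.06356560842702486
vial ((287.5, 146.5), (63.0, 13.0), 90.0) 134 (13.0, 9.0) [ 0.5499 -0.2309  0.074 ] [ 0.5496 -0.2311  0.074 ] -0.20072474174791208 0.012728798384199908 0.06356560842702486
lines [array([ 0.5611, -0.2292,  0.074 ]), array([ 0.5384, -0.2325,  0.074 ])] 0.02296479269172635 bubble-mid mm -0.1723887638466683 -0.20455091756316962
vial ((214.05455017089844, 74.33549499511719), (15.516361236572266, 68.16046905517578), 88.8982925415039) 167 (10.0, 15.0) [ 0.6104 -0.1517  0.074 ] [ 0.6106 -0.1515  0.074 ] 0.2330615855701895 0.06414283819664851 0.013830677693027245
vial ((214.05455017089844, 74.33549499511719), (15.516361236572266, 68.16046905517578), 88.8982925415039) 167 (10.0, 15.0) [ 0.6104 -0.1517  0.074 ] [ 0.6106 -0.1515  0.074 ] 0.25612868580717263 0.06414283819664851 0.013830677693027245
lines [array([ 0.6119, -0.1631,  0.074 ]), array([ 0.6089, -0.1403,  0.074 ])] 0.022961301332477656 bubble-mid mm 0.20610136841932925 0.24400312703646632
```

View pics/w8v.png

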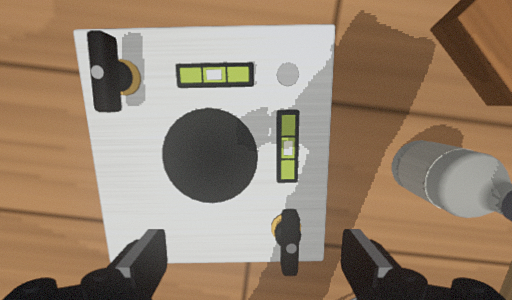

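Both bubbles are centred to within 0.3 mm: far at (214,74), near at (288,147). Next I'll look at the laser.

```bash
python3 jog.py '0 0 0 0 -.02 -.05 1;0 0 -.1 0 -.07 -.1 1;0 0 -.25 0 -.13 -.1 1;0 0 -.4 0 -.19 -.1 1;0 0 -.55 0 -.25 -.1 1;0 0 -.7 0 -.31 -.1 1;0 0 -.85 -.01 -.37 -.1 1;0 0 -.93 -.01 -.434 -.1 1;0 0 -.93 -.01 -.434 -.1 1;0 0 -.93 -.01 -.434 -.1 1;0 0 -.93 -.01 -.434 -.1 1'
python3 - <<'E'
from h import *
c,W,im=snap("wrist","w9");np.save("w9.npy",W);print(status.get_obs()["joint_pos"],W[:3,3])
E
```

```text
clock: 10.68
position: [0.4605, 0.2284, 0.3242]
ee_rot: [0.867, 0.499, -0.0, 0.0]
ft_force: [-0.1, 0.0, 0.6]
grip_width: 1.001
grasp_force: 0.0
[ 0.1403  0.1064 -0.7392  1.5641  0.0723  1.499  -1.1284] [0.4941 0.2856 0.4672]
```

View pics/w9.png

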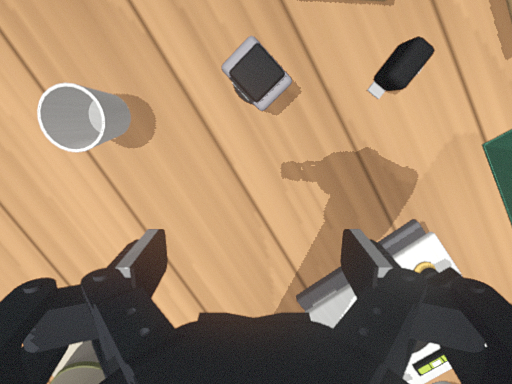

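The laser (512x384 px) is at (257,73): black cap with grey edges, its long axis running from upper left to lower right. The tape is at (405,65) and the tin at (85,115). I'll triangulate the cap between this view and the top camera.

```bash
python3 - <<'E'
from h import *
from itertools import combinations
def cap(im,p,hi=75):
    m=cv2.morphologyEx(cv2.inRange(im,(0,0,0),(hi,)*3),cv2.MORPH_OPEN,np.ones((3,3),np.uint8))
    n,l,s,cc=cv2.connectedComponentsWithStats(m);i=l[p[1],p[0]]
    k=(l==i).astype(np.uint8);return cc[i],s[i],cv2.minAreaRect(cv2.findNonZero(k)),k
c,_=cam("wrist");W=np.load("w9.npy");im=cv2.imread("pics/w9.png")
a,s,r,_=cap(im,(256,70));print("wrist cap",a,s,r)
P=np.array([onz(c,W,q,.1) for q in cv2.boxPoints(r)]);print(P)
for i in(0,1): d=P[i+1]-P[i];print("edge",np.linalg.norm(d),np.degrees(np.arctan2(d[1],d[0])))
ct,Wt,it=snap("top","t9")
b,s,r2,_=cap(it,(152,182));print("top cap",b,s,r2)
print("meet",meet([ray(c,W,r[0]),ray(ct,Wt,r2[0])]))
P=np.array([onz(ct,Wt,q,.1) for q in cv2.boxPoints(r2)]);print(P.mean(0))
# laser silhouette in wrist image: low-saturation
h=cv2.cvtColor(im,cv2.COLOR_BGR2HSV);m=cv2.inRange(h,(0,0,0),(180,70,255))
n,l,s,cc=cv2.connectedComponentsWithStats(m);i=l[105,262];i=i or l[45,245];print("body",cc[i],s[i])
E
```

```text
wrist cap [260.161   68.4852] [ 235   44   49   52 1317] ((259.0000305175781, 70.00001525878906), (42.42640686035156, 36.769554138183594), 45.0)
[[0.4924 0.3347 0.1   ]
 [0.5329 0.3437 0.1   ]
 [0.5472 0.2976 0.1   ]
 [0.506  0.2875 0.1   ]]
edge 0.04152598350129219 12.434307535919656
edge 0.04820408372376325 -72.7340570004183
top cap [259.9324 190.471 ] [     0      0    512    384 187303] ((255.5, 191.5), (383.0, 511.0), 90.0)
meet (array([0.3276, 0.0783, 1.7477]), [np.float64(0.12573503778391382), np.float64(0.1257350377839138)])
[0.5184 0.037  0.1   ]
body [255.7472  73.8044] [ 221   36   71   75 2955]
```

```bash
python3 jog.py '0 0 -.16 .03 0 0 1;0 0 -.32 .07 0 .03 1;0 0 -.48 .105 .007 .06 1;0 0 -.64 .105 .007 .074 1;0 0 -.79 .105 .007 .074 1;0 0 -.79 .105 .007 .074 1;0 0 -.79 .105 .007 .074 1'
python3 - <<'E'
from h import *
c,W,im=snap("wrist","w10");np.save("w10.npy",W);print(status.get_obs()["joint_pos"])
cv2.imwrite("pics/w10v.png",im)
W9=np.load("w9.npy");i9=cv2.imread("pics/w9.png");i10=im
def cap(im,p,hi=75):
    m=cv2.morphologyEx(cv2.inRange(im,(0,0,0),(hi,)*3),cv2.MORPH_OPEN,np.ones((5,5),np.uint8))
    n,l,s,cc=cv2.connectedComponentsWithStats(m);i=l[p[1],p[0]]
    return s[i],cv2.minAreaRect(cv2.findNonZero((l==i).astype(np.uint8)))
o=onz(c,W,(0,0),.1)
# predicted pixel of cap centre
v=W[:3,:3].T@(np.array([.5196,.3159,.1])-W[:3,3]);p=(int(c["cx"]+c["fx"]*v[0]/-v[2]),int(c["cy"]+c["fy"]*v[1]/v[2]));print(p)
s,r=cap(im,p);s9,r9=cap(i9,(256,70));print(s,r)
print(meet([ray(c,W,r[0]),ray(c,W9,r9[0])]))
P=np.array([onz(c,W,q,.1) for q in cv2.boxPoints(r)]);print(P.mean(0))
for i in(0,1): d=P[i+1]-P[i];print("edge",np.linalg.norm(d),np.degrees(np.arctan2(d[1],d[0])))
E
```

```text
clock: 11.65
position: [0.5192, 0.3164, 0.2505]
ee_rot: [0.609, 0.793, 0.0, 0.0]
ft_force: [0.3, 0.5, -0.0]
grip_width: 0.997
grasp_force: 0.0
[ 0.0243  0.4052 -0.854   1.4458  0.3055  1.4276 -0.5709]
(253, 171)
[     0      0    512    384 153438] ((255.5, 191.5), (383.0, 511.0), 90.0)
(array([0.5196, 0.3119, 0.1563]), [np.float64(0.002467334942150404), np.float64(0.00246733494215067)])
[0.5375 0.2563 0.1   ]
edge 0.46029668182819433 14.902623951317443
edge 0.45391215118158135 -61.764760289585325
```

View pics/w10v.png

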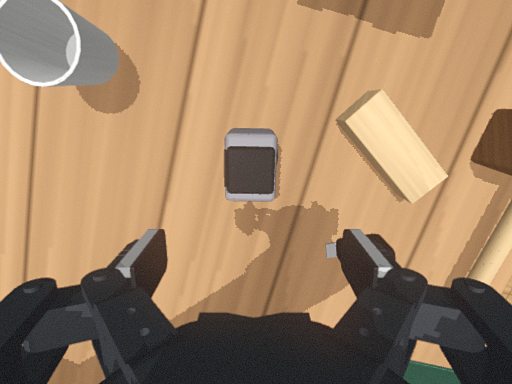

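The laser cap at (250,170) now sits square to the tool, with its long sides vertical. The tape at (360,250) and the tin at (60,45) are clear of the fingers' way down. The cap's threshold was too low, so I'll redo the measurement.

```bash
python3 - <<'E'
from h import *
c,W=cam("wrist");W=np.load("w10.npy");W9=np.load("w9.npy")
def cap(f,p,r):
    im=cv2.imread(f"pics/{f}.png");x,y=p;g=cv2.inRange(im,(0,0,0),(95,90,90))
    k=np.zeros_like(g);k[max(0,y-r):y+r,x-r:x+r]=1;g=cv2.morphologyEx(g*k,cv2.MORPH_OPEN,np.ones((9,9),np.uint8))
    n,l,s,cc=cv2.connectedComponentsWithStats(g);i=l[y,x];print(f,cc[i],s[i]);q=cv2.minAreaRect(cv2.findNonZero((l==i).astype(np.uint8)));print(q);return cc[i],q
a,qa=cap("w10",(250,170),45);b,qb=cap("w9",(256,70),45)
for A,B in((a,b),(qa[0],qb[0])):print(meet([ray(c,W,A),ray(c,W9,B)]),onz(c,W,A,.1),onz(c,W9,B,.1))
P=np.array([onz(c,W,q,.1) for q in cv2.boxPoints(qa[:3])])
for i in(0,1): d=P[i+1]-P[i];print("edge",np.linalg.norm(d),np.degrees(np.arctan2(d[1],d[0])))
p=onz(c,W,a,.1);print("tool delta",tool(p))
# body low-saturation outline
im=cv2.imread("pics/w10.png");h=cv2.cvtColor(im,cv2.COLOR_BGR2HSV);m=cv2.inRange(h,(0,0,0),(180,75,255))
m[:, :200]=0;m[:,310:]=0;m[215:]=0
n,l,s,cc=cv2.connectedComponentsWithStats(m);i=l[170,250];print("body",cc[i],s[i],cv2.minAreaRect(cv2.findNonZero((l==i).astype(np.uint8))))
# pad centre from level view
c8,W8=c,None
E
```

```text
w10 [249.894  169.2242] [ 225  147   50   47 2208]
((249.5, 170.0), (46.0, 49.0), 90.0)
w9 [256.1279  73.3593] [ 231   46   52   55 1845]
((255.50003051757812, 73.50000762939453), (42.42640686035156, 46.66904067993164), 45.0)
(array([0.5155, 0.3154, 0.0912]), [np.float64(3.310866545114612e-06), np.float64(3.3108665451099335e-06)]) [0.5151 0.3173 0.1   ] [0.515  0.3147 0.1   ]
(array([0.5148, 0.3153, 0.095 ]), [np.float64(0.00029919585951942995), np.float64(0.0002991958595192991)]) [0.5149 0.3164 0.1   ] [0.5142 0.3149 0.1   ]
edge 0.049344872042851366 14.88443768083903
edge 0.0484226479920559 -74.06032540329365
tool delta [ 0.0018 -0.0038  0.1506]
body [250.6308 164.3146] [ 225  128   53   74 3573] ((251.0, 164.5), (73.0, 52.0), 90.0)
```

```bash
python3 jog.py '0 0 0 .002 -.004 .06 1;0 0 0 .002 -.004 .12 1;0 0 0 .002 -.004 .17 1;0 0 0 .002 -.004 .2 1;0 0 0 .002 -.004 .208 1;0 0 0 .002 -.004 .208 1;0 0 0 .002 -.004 .208 0;0 0 0 .002 -.004 .208 0;0 0 0 .002 -.004 .208 0;0 0 0 .002 -.004 .208 0' 50
```

```text
clock: 12.95
position: [0.5153, 0.3182, 0.0439]
ee_rot: [0.608, 0.794, 0.001, 0.001]
ft_force: [-0.7, -1.5, 6.1]
grip_width: 0.653
grasp_force: 54.1
```

```bash
python3 - <<'E'
from h import *
c,W,im=snap("wrist","w11")
# pad centre from level view w8 (tool pose of that moment)
o=eyes.calibration("wrist");T=np.eye(4);T[:3,:3]=R.from_quat([.998,.058,0,0]).as_matrix();T[:3,3]=[.5206,-.1994,.2243]
W8=T@o["tool_from_camera"];im=cv2.imread("pics/w8.png")
m=cv2.inRange(im,(0,0,0),(85,85,85));n,l,s,cc=cv2.connectedComponentsWithStats(m);i=l[165,205];print(cc[i],s[i])
k=cv2.findContours((l==i).astype(np.uint8),0,1)[0][0];e=cv2.fitEllipse(cv2.convexHull(k));print(e,onz(c,W8,e[0],.068),onz(c,W8,cc[i],.068))
print(status.get_obs()["ft_force"])
E
```

```text
[209.5831 154.9447] [ 163  108   94   94 6925]
((209.59005737304688, 154.93138122558594), (92.22248077392578, 95.5053482055664), 130.6280517578125) [ 0.5311 -0.1523  0.068 ] [ 0.531  -0.1523  0.068 ]
[-0.4031 -0.9253  5.2895]
```

```bash
python3 jog.py '0 0 0 0 0 -.03 0;0 0 0 0 0 -.08 0;0 0 0 0 0 -.13 0;0 0 0 -.02 -.005 -.16 0;0 0 0 -.06 -.014 -.16 0;0 0 0 -.11 -.026 -.16 0;0 0 0 -.16 -.038 -.16 0;0 0 0 -.21 -.05 -.16 0;0 0 0 -.26 -.061 -.16 0;0 0 0 -.31 -.073 -.16 0;0 0 0 -.36 -.085 -.16 0;0 0 0 -.41 -.097 -.16 0;0 0 0 -.44 -.104 -.15 0;0 0 0 -.457 -.1076 -.13 0;0 0 0 -.457 -.1076 -.11 0;0 0 0 -.457 -.1076 -.1 0;0 0 0 -.457 -.1076 -.1 0;0 0 0 -.457 -.1076 -.1 0'
python3 - <<'E'
from h import *
print("to go",tool([.5301,-.1508,.1119]),status.get_obs()["joint_pos"])
a=snap("wrist","w12")[2];b=snap("top","t12")[2];s=snap("side","s12")[2]
cv2.imwrite("pics/m12.png",cv2.vconcat([cv2.hconcat([cv2.resize(a,(400,300)),cv2.resize(b[100:292,220:476],(400,300))]),cv2.resize(s,(800,600))[150:450]]))
E
```

```text
clock: 15.25
position: [0.5308, -0.151, 0.143]
ee_rot: [0.607, 0.795, 0.0, 0.001]
ft_force: [0.2, -0.5, -5.6]
grip_width: 0.653
grasp_force: 55.0
to go [ 0.0004 -0.0007  0.0311] [ 0.7505  0.3073 -0.6499  1.7409  0.2012  1.1596  0.3084]
```

View pics/m12.png

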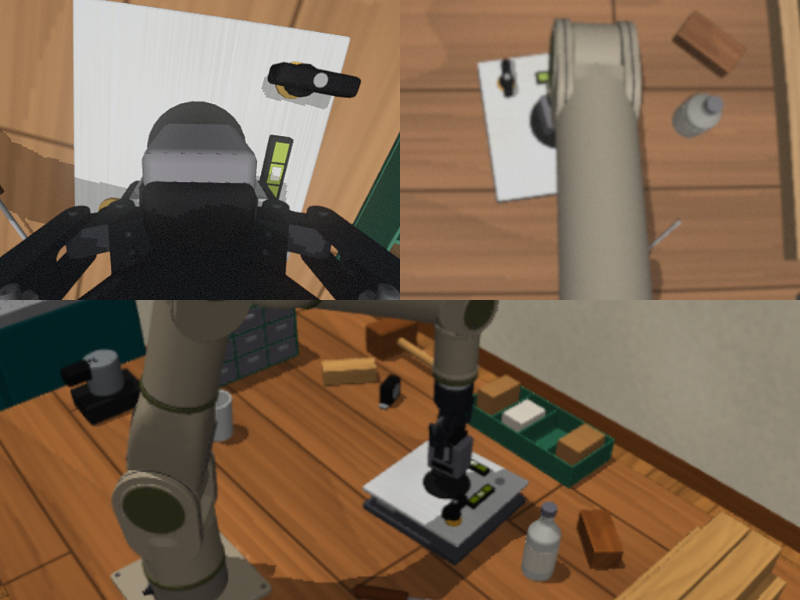

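The wrist panel shows the laser held squarely with the pad's rim beyond it. The side panel shows it hovering over the pad's middle. I'll lower it slowly.

```bash
python3 jog.py '0 0 0 0 -.0007 .01 0;0 0 0 0 -.0007 .02 0;0 0 0 0 -.0007 .025 0;0 0 0 0 -.0007 .028 0;0 0 0 0 -.0007 .0295 0;0 0 0 0 -.0007 .0295 0'
```

```text
clock: 16.15
position: [0.5297, -0.1517, 0.1129]
ee_rot: [0.607, 0.794, 0.0, 0.0]
ft_force: [0.4, -0.2, -4.9]
grip_width: 0.649
grasp_force: 55.1
```

```bash
python3 jog.py '0 0 0 0 0 .0005 0;0 0 0 0 0 .001 0;0 0 0 0 0 .001 0'; python3 jog.py '0 0 0 0 0 .0005 0;0 0 0 0 0 .001 0;0 0 0 0 0 .001 0'
```

```text
clock: 16.52
position: [0.5297, -0.1517, 0.1119]
ee_rot: [0.607, 0.794, -0.0, 0.0]
ft_force: [-0.2, 0.3, -3.5]
grip_width: 0.654
grasp_force: 55.3
clock: 16.9
position: [0.5298, -0.1518, 0.1118]
ee_rot: [0.608, 0.794, -0.0, 0.0]
ft_force: [-6.2, 0.8, 8.2]
grip_width: 0.652
grasp_force: 56.3
```

Contact shows as about 13 N of change on the wrist. I'll release and rise straight up.

```bash
python3 jog.py '0 0 0 0 0 -.0005 .75;0 0 0 0 0 -.0005 .95;0 0 0 0 0 -.0005 .95;0 0 0 0 0 -.02 .95;0 0 0 0 0 -.06 .95;0 0 0 0 0 -.11 .95;0 0 0 0 0 -.15 .95;0 0 0 -.05 0 -.2 .95;0 0 0 -.1 0 -.22 .95;0 0 0 -.13 0 -.22 .95;0 0 0 -.13 0 -.22 .95;0 0 0 -.13 0 -.22 .95'
python3 - <<'E'
from h import *
c,W,im=snap("wrist","w13");np.save("w13.npy",W);cv2.imwrite("pics/w13v.png",im)
x=np.array([np.cos(.1326),np.sin(.1326)]);y=np.array([-x[1],x[0]])
for v in vials(im):
  for ax in(x,y): print("vial",v["n"],v["sz"],*onrect(c,W,v,.074,ax))
E
```

```text
clock: 18.4
position: [0.5638, -0.276, 0.3316]
ee_rot: [0.607, 0.795, 0.0, 0.0]
ft_force: [0.5, 0.2, 0.3]
grip_width: 0.948
grasp_force: 0.0
vial 80 (7.0, 11.0) [ 0.5502 -0.231   0.074 ] [ 0.5502 -0.231   0.074 ] -0.007545381125141663 0.013244436029834735 0.06475224386593871
vial 80 (7.0, 11.0) [ 0.5502 -0.231   0.074 ] [ 0.5502 -0.231   0.074 ] -0.01808291199708252 0.013244436029834735 0.06475224386593871
vial 91 (7.233555316925049, 12.329923629760742) [ 0.6104 -0.1519  0.074 ] [ 0.6105 -0.1515  0.074 ] 0.19938473680656982 0.06561107217276874 0.014770122953496586
vial 91 (7.233555316925049, 12.329923629760742) [ 0.6104 -0.1519  0.074 ] [ 0.6105 -0.1515  0.074 ] 0.3786058395228926 0.06561107217276874 0.014770122953496586
```

View pics/w13v.png

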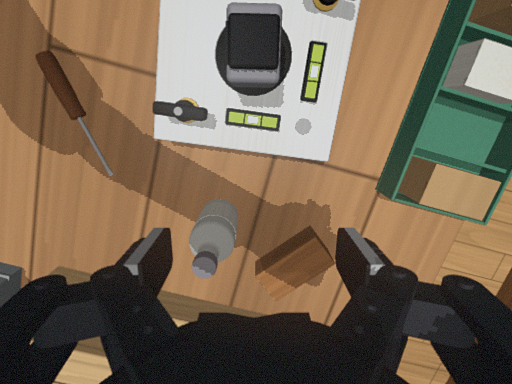

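The laser stands upright on the pad with its cap at (254,40), and both bubbles are centred. I'll check how well the cap is centred on the pad.

```bash
python3 - <<'E'
from h import *
c,_=cam("wrist");W=np.load("w13.npy");im=cv2.imread("pics/w13.png")
g=cv2.inRange(im,(0,0,0),(95,90,90));k=np.zeros_like(g);k[10:70,228:281]=1
g=cv2.morphologyEx(g*k,cv2.MORPH_OPEN,np.ones((9,9),np.uint8))
n,l,s,cc=cv2.connectedComponentsWithStats(g);i=l[40,254];r=cv2.minAreaRect(cv2.findNonZero((l==i).astype(np.uint8)))
print(s[i],r,onz(c,W,cc[i],.168),onz(c,W,r[0],.168))
im=snap("top","t13")[2];c,W=cam("top");g=cv2.inRange(im,(0,0,0),(60,)*3)
n,l,s,cc=cv2.connectedComponentsWithStats(g)
for i in range(1,n):
    if s[i,4]>200 and 290<cc[i][0]<350 and 150<cc[i][1]<200: print(s[i],cc[i],onz(c,W,cc[i],.168))
E
```

```text
[ 228   13   53   57 2886] ((254.0, 41.0), (56.0, 52.0), 90.0) [ 0.5307 -0.155   0.168 ] [ 0.5314 -0.1549  0.168 ]
[304 160  33  34 694] [321.8963 177.0418] [ 0.5096 -0.1452  0.168 ]
```

```bash
python3 -c "
from workcell import manip, eyes, status, job
print(job.hand_in())"
```

```text
the job is handed in; nothing more can be done
None
```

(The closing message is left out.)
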